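# Lock the axle stub and hold its spread circlip at the groove

### The job

Swing the red latch on the grey fixture shut until its end rests fully in the catch. Then take the circlip pliers from the plywood stand by their green grips, squeeze the grips fully so that the ring on the tips is spread, lower the ring over the axle stub from above and keep it there, level with the brass groove, with the pliers upright and the ring clear of the axle all round and off the shoulder below. Finish while still holding the pliers squeezed like this, and leave the other things on the table where they are.

Things in the scene. Friction and masses are not known exactly. Their poses are not given: they have to be found in the camera images.
- fixture: grey block 118x150x45 mm fixed to the table, on its left or right and turned a little, carrying the axle stub and the red latch. Origin on the table under the axle's vertical axis; the block reaches 37 mm to +x, 81 mm to -x and 75 mm to either side of it.
- groove (a point): on the axle's axis, mid-groove, 73 mm above the table. Axle, upwards from the block: dark shoulder 48 mm across up to z = 62 mm; steel land 37 mm across; brass-coloured groove 32 mm across, z = 70 to 76 mm; steel shaft 37 mm across up to z = 96 mm, its top edge bevelled 3 mm.
- latch_pin (a point): on the latch's vertical hinge axis, z = 73 mm; 52 mm to -x and 45 mm to +y of the axle's axis in the fixture's frame.
- latch_knob (a point): on the axis of the latch's upright round black knob (14 mm across, z = 56 to 98 mm), at z = 90 mm, 80 mm from the hinge axis. The knob stands on the red latch bar, 12 mm wide, z = 50 to 56 mm.
- latch (a joint): angle of the latch, rad: 0 shut at a solid stop, its end between the two cheeks of the catch and the bar along the fixture's -y from the pin; positive is open, swung towards the fixture's -x (closing turns it counterclockwise seen from above). About 1.5 N at the knob moves it; it stays where it is left.
- pliers: circlip pliers, 0.2 kg, upright in the stand, handles up. Origin: centre of the underside of their dark cross bar (16 mm in x, 68 in y; 22 high with the pivot block); z up. Levers lie in their y-z plane; the ring hangs below, towards their -x. A spring opens them: full squeeze needs about 8 N on each grip.
- pliers_grips (a point): midway between the two green grips, one on each y side, 78 mm above the pliers' origin. Grips: z = 50 to 106 mm above that origin, 15 mm wide in x, 58 mm over their outer faces here when relaxed, about 45 mm fully squeezed, when the outer faces are parallel.
- ring_center (a point): centre of the spread ring, fixed in the pliers' frame 23 mm to -x of and 62 mm below their origin (140 mm below pliers_grips). Steel ring lying flat, 3 mm thick, 4 mm wide; inside 35 mm across relaxed (will not pass the shaft), 43 mm fully spread; two 9 mm ears at the tips. It never comes off the tips.
- spread (a joint): how far the pliers are squeezed, rad: 0 relaxed, 0.10 to 0.13 fully squeezed against the stop, more with a harder grip (ring fully spread). While the grips are squeezed and lifted the pliers settle 1 to 2 mm lower between the fingers.
- stand: fixed plywood stand, base 110x110x8 mm; origin on the table below the pliers' origin, axes as theirs. Two prongs carry the cross bar at z = 95 mm; the board behind it (x = 13 to 25 mm) is 107 mm high. The pliers lift straight up out of it, relaxed or squeezed.
- hardener_bottle: bystander: small white bottle with a red cap, 48 mm across, 114 mm high; origin at the centre of its underside
- wood_block: bystander: flat pine offcut, 50x160x11 mm; origin at the centre of its underside
- cell_small: bystander: small closed plywood cell, about 80x74x71 mm; origin at the centre of its underside
Not all that is in view belongs to the job. What is shaped like the fixture but pink is not meant. Leave any orange look-alike of the pliers alone.

How it is judged:
By the outcome, as a careful person would: the job done as asked, in the order asked, and still so for the second after the job is handed in, while the arm keeps its last pose, push and grip.
It also fails if it takes over 61 s, if anything falls off the work surface, if the arm or the gripper's body presses on something with over 40 N, if the wrist force passes 120 N, or if a joint passes its speed limit or range.

### The arm

A 7-joint arm with a two-finger parallel gripper is mounted at the origin on a cart in front of the work surface, level with it; the furniture and walls round the work are solid. World frame = base frame: x ahead of the robot, y to its left, z up, the work surface at z = 0. Lengths are in m, angles in rad, forces in N, time in s.
With the tool pointing down it reaches from about 0.4 to 0.85 m from the base axis. Payload 10.4 kg.
Tool frame: the origin (TCP) lies between the finger pads; the fingertips stand 11 mm ahead of it and the grasp point (between the pads) lies 8 mm behind it; x points along the fingers, y is the direction in which the jaws open and shut, and the axes are right-handed (so a half turn about x gives the same grasp; the last joint's range is limited). The gripper opens to 87 mm and grips with 3 to 60 N. Pads are 19 mm wide; open, the fingers measure 117 mm over their backs; the gripper's body (75 mm by 190 mm) begins 51 mm behind the grasp point.
Start: joints at [-0.023, 0.332, -0.065, 1.46, 0.022, 1.35, -0.088], TCP at [0.625, 0, 0.198] pointing down, gripper open.
Joint ranges: [-2.6, 2.6], [-0.5, 2.12], [-1.47, 1.34], [0.16, 2.42], [-1.27, 4.41], [0.06, 2.06], [-2.6, 2.6]. Speed limits (rad/s): [2.22, 2.22, 2.79, 2.79, 3.14, 3.14, 3.14].

### API

Orientations are given as a unit quaternion [x, y, z, w].
In Python, from bench import r, cams, ticket gives the robot as it stands. The module is installed in compiled form; this text tells all that it offers.
- The arm moves only by the tool drive_tool, never from a script. Its argument "moves" is text: rows parted by semicolons, each of 5 numbers parted by spaces: the shift along the world's x, y, z in m, then the turn about the world's z in degrees, then the closure, from 0 (fully open) to 1 (shut). In form: x y z twist grip; .... A call has 1 to 20 rows; each row shifts and turns the commanded pose from where the row before left it; what a row does not reach is not made up. A row lasts 1/8 s, in which the tool goes at most 62.5 mm and 10.7 degrees, less where a joint would pass 70% of its speed; a pose out of reach is approached as far as the arm can. A call is refused whole if a number of a shift passes 0.0625 or a number of a turn 10.7, either way. A call with a gripper value outside its range is refused whole. The fingers move at their own pace and stop on an object; "newtons" is the grip in N (left out, the last holds). Time passes only in rows, so rows that do not move let the fingers close. It gives the time, the measured TCP pose, the force and the opening at its end, in the units of the state.
- r.read_state(): the state, without advancing time (a new reading comes with each control period).
- cams.camera(name): name is "scene" or "side" or "wrist"; returns a dict with "color" (420x560x3 uint8, red, green, blue), "fx", "fy", "cx", "cy" (pixels), "extrinsics" (4x4, takes a point from camera to world coordinates). Camera axes: x right, y down, z forward; pixel columns grow to the right and rows downward; lengths in m; the calibration is good to about 2 mm. The wrist camera is an equidistant fisheye: a pixel r from the principal point sees the ray r / f radians off the axis. A picture is of the moment at which its call begins. There is no depth.
- ticket.close_job(): hands the job in, once; it reports no verdict.
The state is a dict: "time": time; "joint_positions": joint angles; "joint_vel": joint speeds; "joint_torque": joint torques, N m; "ee_pos": TCP position; "eef_rot": TCP orientation; "ft_force": force on the tool from outside, world axes, zero at the start; "torque": the same for the moment, N m; "width": finger opening in m.
Only numpy, scipy, OpenCV 4.12 (cv2) and the standard library are available. Lean on these libraries where they do the work, as an engineer would, in place of code of your own. Each camera call takes 0.05 s, during which the arm holds its last target.

## Working session

There is one attempt and no reset: what is moved stays moved. The work goes in short steps, Python scripts to look and compute and a tool call to move; the robot and the scene stay as the last step left them, time stands still between calls to the robot, and variables do not carry over. Pictures are saved under pics/ and viewed, and the job is handed in when it is done.

Besides the shell and the picture viewer there is one more tool, called in YAML: its name, and indented under it one key for each argument. drive_tool: Moves the arm, as the interface text tells. Its arguments: {"type":"object","properties":{"moves":{"type":"string"},"newtons":{"type":"number"}},"required":["moves"]}

```bash
mkdir -p pics
python3 - <<'E'
from bench import r,cams
import cv2,numpy as np
for n in ["scene","side","wrist"]:
    c=cams.camera(n); cv2.imwrite(f"pics/{n}0.png",c["color"][:,:,::-1]); print(n,c["fx"],c["fy"],c["cx"],c["cy"]);print(np.round(c["extrinsics"],4).tolist())
    np.savez(f"pics/{n}0.npz",**c)
print(r.read_state())
E
```

```text
scene 380.2362902484019 380.2362902484019 271.44157853807616 216.6370363417571
[[0.4774, -0.4621, 0.7474, -0.4402], [-0.8787, -0.2533, 0.4047, -0.4636], [0.0023, -0.8499, -0.5269, 0.7889], [0.0, 0.0, 0.0, 1.0]]
side 418.8281407801091 418.8281407801091 286.5518710352916 203.4123535101137
[[-0.9933, -0.0243, 0.1127, 0.3399], [-0.1125, 0.4175, -0.9017, 1.1214], [-0.0252, -0.9083, -0.4175, 0.6346], [0.0, 0.0, 0.0, 1.0]]
wrist 325.19226210127806 325.19226210127806 287.3867409139829 210.08479192846409
[[1.0, -0.0001, -0.0018, 0.6244], [-0.0006, -0.9656, -0.26, 0.0704], [-0.0017, 0.26, -0.9656, 0.3847], [0.0, 0.0, 0.0, 1.0]]
{'time': 0.15, 'joint_positions': array([-0.02256748,  0.33273679, -0.06470708,  1.4606928 ,  0.02160306,
        1.34988935, -0.08852111]), 'joint_vel': array([ 2.09705203e-03, -1.08652688e-03,  1.84778733e-05, -3.88773872e-03,
        1.66914340e-03,  3.35061700e-04,  2.00788570e-03]), 'joint_torque': array([ 1.82067095e-03, -6.23630190e+01,  2.54254905e-02, -3.90143681e+01,
       -6.11935230e-02,  3.71907104e-02, -1.53469024e-06]), 'ee_pos': array([ 6.24708852e-01, -1.67088369e-05,  1.97356977e-01]), 'eef_rot': array([-0.49973951, -0.50023927,  0.50027562, -0.49974534]), 'ft_force': array([ 0.01456097,  0.80786857, -0.07465232]), 'torque': array([ 0.03130587, -0.06215616,  0.03106968]), 'width': 0.08705961871532486}
```

View pics/scene0.png

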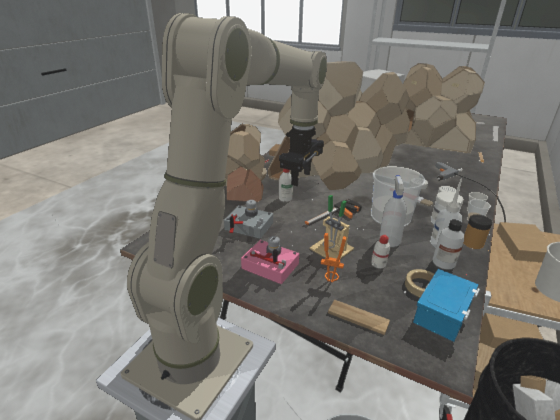

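View pics/side0.png

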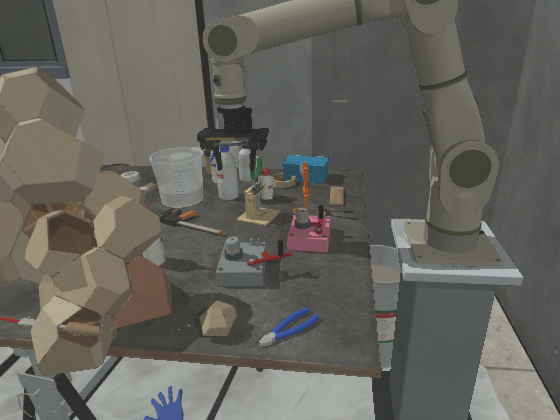

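View pics/wrist0.png

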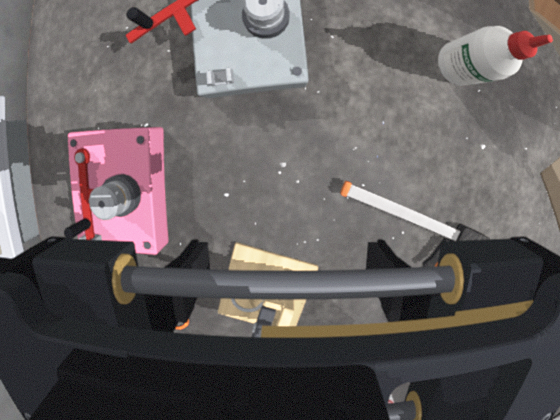

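Run:
```python
import cv2
a=cv2.imread("pics/scene0.png");b=cv2.imread("pics/side0.png");w=cv2.imread("pics/wrist0.png")
cv2.imwrite("pics/sA.png",cv2.resize(a[170:300,210:370],(800,650),interpolation=2)[:600])
cv2.imwrite("pics/dA.png",cv2.resize(b[160:300,200:360],(685,600),interpolation=2))
cv2.imwrite("pics/wA.png",cv2.resize(w[0:130,100:330],(800,452),interpolation=2))
cv2.imwrite("pics/wB.png",cv2.resize(w[230:340,150:340],(800,463),interpolation=2))
```

```text
(no output)
```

View pics/sA.png

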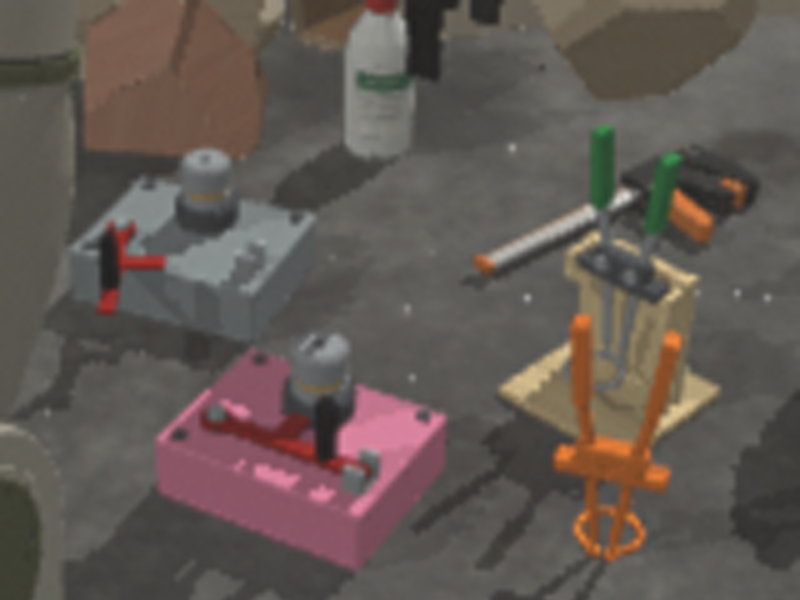

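View pics/dA.png

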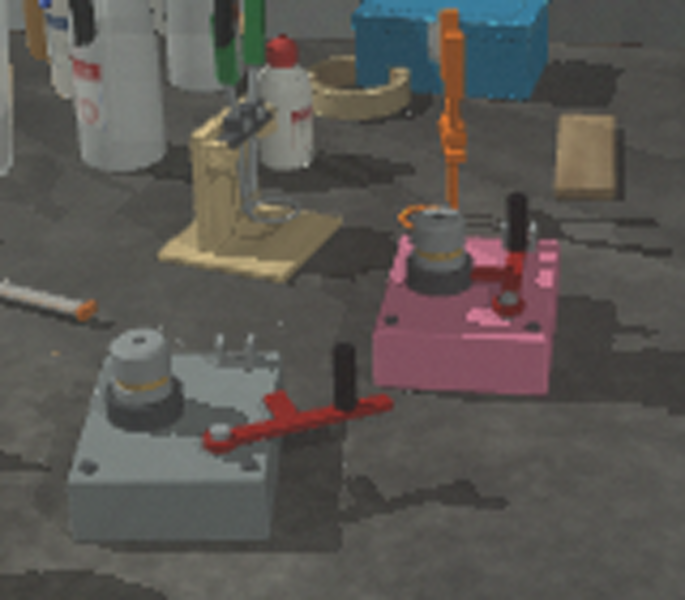

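View pics/wA.png

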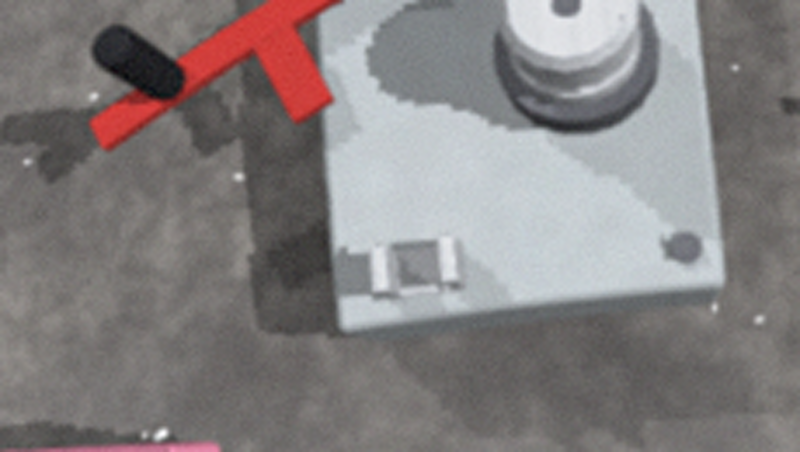

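View pics/wB.png

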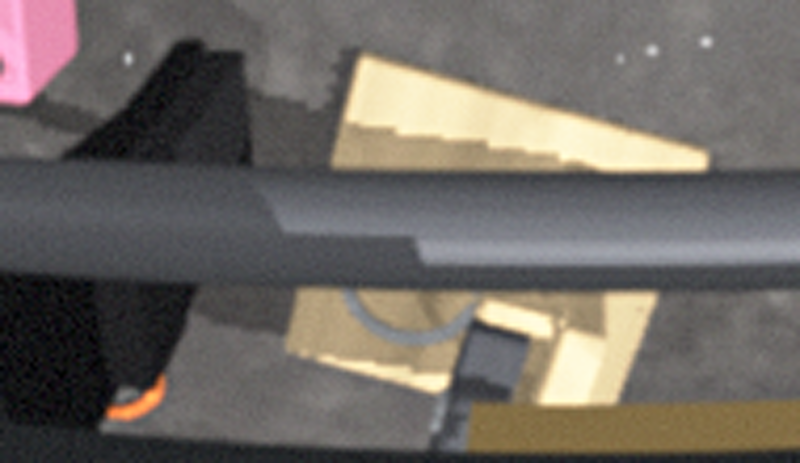

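```bash
cat > h.py <<'E'
import numpy as np,cv2
def load(n): 
    d=np.load(n); return {k:d[k] for k in d}
def ray(c,u,v,fish=False):
    x=(u-c["cx"])/c["fx"];y=(v-c["cy"])/c["fy"]
    if fish:
        t=np.hypot(x,y); s=np.sin(t)/t if t>0 else 1; d=np.array([x*s,y*s,np.cos(t)])
    else: d=np.array([x,y,1.])
    E=c["extrinsics"]; return E[:3,3],E[:3,:3]@d
def onz(c,u,v,z,fish=False):
    o,d=ray(c,u,v,fish); return o+d*(z-o[2])/d[2]
def proj(c,p,fish=False):
    E=c["extrinsics"]; q=E[:3,:3].T@(np.asarray(p)-E[:3,3])
    if fish:
        h=np.hypot(q[0],q[1]); t=np.arctan2(h,q[2]); k=t/h if h>0 else 1/q[2]; return np.array([c["cx"]+c["fx"]*q[0]*k,c["cy"]+c["fy"]*q[1]*k])
    return np.array([c["cx"]+c["fx"]*q[0]/q[2],c["cy"]+c["fy"]*q[1]/q[2]])
def tri(*rays):
    A=0;b=0
    for o,d in rays:
        d=d/np.linalg.norm(d);P=np.eye(3)-np.outer(d,d);A=A+P;b=b+P@o
    x=np.linalg.solve(A,b); return x,[np.linalg.norm((np.eye(3)-np.outer(d,d)/(d@d))@(x-o)) for o,d in rays]
E
python3 - <<'E'
from h import *
np.set_printoptions(precision=4,suppress=True)
s=load("pics/scene0.npz");d=load("pics/side0.npz");w=load("pics/wrist0.npz")
print("axle side",onz(d,232.2,239.4,.096),"scene",onz(s,210+207/5,170+157/5,.096),"wrist",onz(w,263,1.5,.096,1))
print("knob side",onz(d,280.4,241.8,.098),"wrist",onz(w,100+113/3.478,43/3.478,.098,1))
print("pin side",onz(d,250.5,261,.062))
f=3.478
for n,u,v in [("blockcornerB L",343,330),("R",722,285),("TR",700,0),("TL",322,0)]: print(n,onz(w,100+u/f,v/f,.045,1))
print("catch",onz(w,100+415/f,262/f,.06,1))
for u,v in [(365,55),(710,155),(290,350)]: print("stand corner",onz(w,150+u/4.21,230+v/4.21,.008,1))
print("grips scene",onz(s,330.6,196,.201),onz(s,344.4,201.4,.201))
print("bar scene ends", onz(s,210+585/5,170+258/5,.117),onz(s,210+660/5,170+290/5,.117))
E
```

```text
axle side [0.602 0.19  0.096] scene [0.6009 0.1846 0.096 ] wrist [0.6022 0.1855 0.096 ]
knob side [0.474  0.1972 0.098 ] wrist [0.4759 0.1888 0.098 ]
pin side [0.5465 0.2368 0.062 ]
blockcornerB L [0.5303 0.1045 0.045 ]
R [0.6446 0.1153 0.045 ]
TR [0.6384 0.2074 0.045 ]
TL [0.5213 0.2143 0.045 ]
catch [0.5561 0.1219 0.06  ]
stand corner [ 0.5604 -0.0737  0.008 ]
stand corner [ 0.6635 -0.1061  0.008 ]
stand corner [ 0.5286 -0.179   0.008 ]
grips scene [ 0.5959 -0.1188  0.201 ] [ 0.5836 -0.1696  0.201 ]
bar scene ends [ 0.5734 -0.1225  0.117 ] [ 0.5607 -0.1786  0.117 ]
```

drive_tool:
  moves: "-0.025 0.032 0 -10.6 0;-0.025 0.032 0 -10.6 0;-0.025 0.032 0 -10.6 0;-0.025 0.032 0 -10.6 0;-0.025 0.032 0 -10.6 0;-0.025 0.032 0 -10.6 0;0 0 0 0 0;0 0 0 0 0"
  newtons: 8

```text
time: 1.15
ee_pos: [0.4753, 0.1913, 0.1979]
eef_rot: [-0.688, -0.162, 0.688, -0.162]
ft_force: [0.4, -0.3, -0.6]
width: 0.0871
```

```bash
cat > snap.py <<'E'
import sys
from bench import r,cams
import cv2,numpy as np
for n in sys.argv[2:]:
    c=cams.camera(n); np.savez(f"pics/{n}{sys.argv[1]}.npz",**c); cv2.imwrite(f"pics/{n}{sys.argv[1]}.png",c["color"][:,:,::-1])
s=r.read_state()
for k in ["time","ee_pos","eef_rot","ft_force","width"]: print(k,np.round(s[k],4))
E
python3 snap.py 1 wrist side scene
```

```text
time 1.3
ee_pos [0.4756 0.1909 0.1978]
eef_rot [-0.6884 -0.1611  0.6885 -0.1614]
ft_force [ 0.4569 -0.1832  0.6211]
width 0.087
```

View pics/wrist1.png

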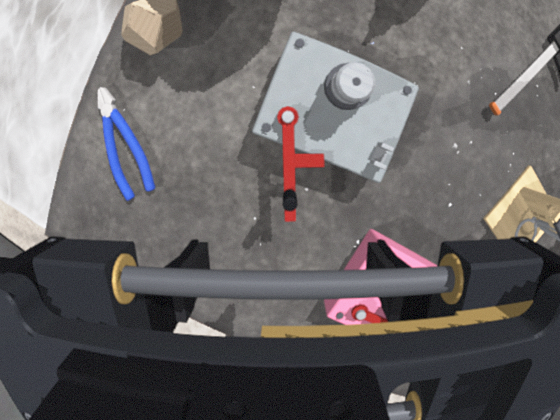

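View pics/side1.png

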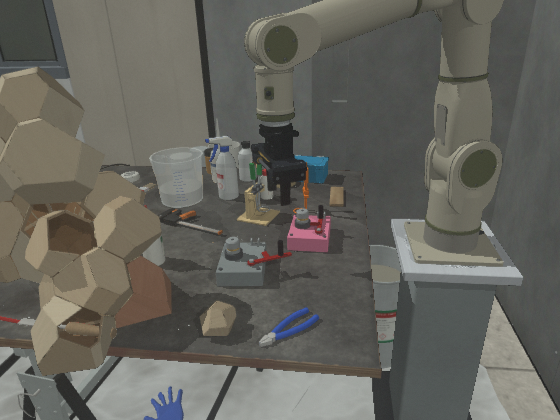

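View pics/scene1.png

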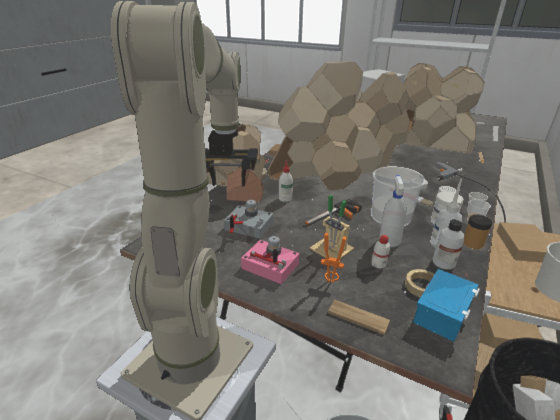

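Run:
```python
from h import *
np.set_printoptions(precision=4,suppress=True)
w=load("pics/wrist1.npz"); print(w["extrinsics"])
im=cv2.imread("pics/wrist1.png")
cv2.imwrite("pics/w1a.png",cv2.resize(im[20:230,235:435],(762,800),interpolation=2)[:600])
hsv=cv2.cvtColor(im,cv2.COLOR_BGR2HSV)
print(proj(w,[.4753,.1909,.1978],1),proj(w,[.475,.192,.098],1))
print("knob top",onz(w,290,194,.098,1),onz(w,290,207,.098,1),"axle",onz(w,356,82,.096,1),"pin",onz(w,288,116,.062,1))
```

```text
[[ 0.4457 -0.8641 -0.2338  0.5385]
 [-0.8952 -0.4304 -0.1158  0.2224]
 [-0.0005  0.2609 -0.9654  0.3854]
 [ 0.      0.      0.      1.    ]]
[287.5015 241.3498] [286.2916 202.3775]
knob top [0.4835 0.1925 0.098 ] [0.4726 0.187  0.098 ] axle [0.601  0.1856 0.096 ] pin [0.5461 0.2256 0.062 ]
```

View pics/w1a.png

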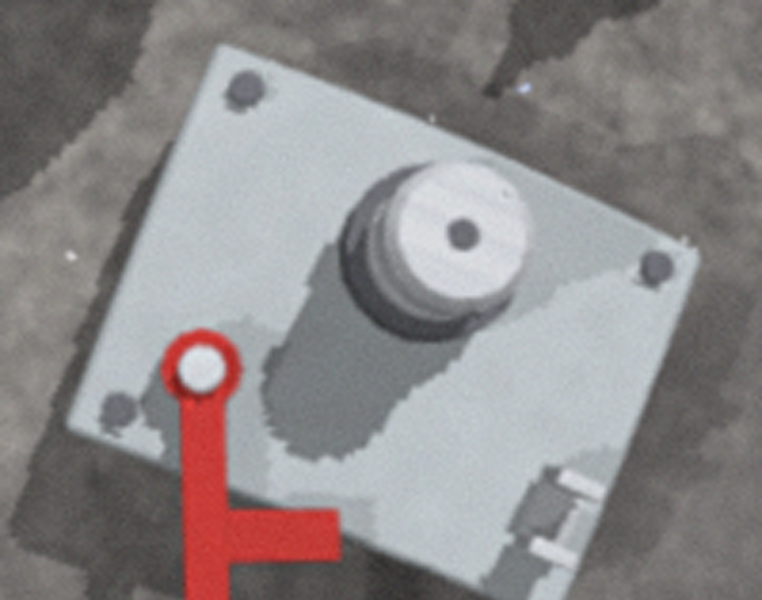

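Run:
```python
from h import *
np.set_printoptions(precision=4,suppress=True)
w=load("pics/wrist1.npz")
im=cv2.imread("pics/wrist1.png")
cv2.imwrite("pics/w1b.png",cv2.resize(im[160:240,240:340],(800,640),interpolation=2)[:600])
g=lambda u,v,z:onz(w,235+u/3.81,20+v/3.81,z,1)
TL,TR,BL=g(220,45,.045),g(697,255,.045),g(70,428,.045); print(TL,TR,BL)
print(np.linalg.norm(TR-TL),np.linalg.norm(BL-TL))
print("yaw from TL-TR(-y)",np.degrees(np.arctan2((TR-TL)[0],-(TR-TL)[1])),"TL-BL (-x)",np.degrees(np.arctan2(*(TL-BL)[[1,0]])))
for z in (.096,): print("axle",g(463,234,z))
print("axle outline c",g(463,232,.096)); print("pin",g(201,370,.062),g(201,370,.056))
```

```text
[0.63   0.2619 0.045 ] [0.6432 0.1164 0.045 ] [0.5154 0.2506 0.045 ]
0.1460960900121172 0.1151674379415288
yaw from TL-TR(-y) 5.211308430778477 TL-BL (-x) 5.635062594197217
axle [0.6017 0.1854 0.096 ]
axle outline c [0.6021 0.1856 0.096 ]
pin [0.545  0.2253 0.062 ] [0.5451 0.2254 0.056 ]
```

View pics/w1b.png

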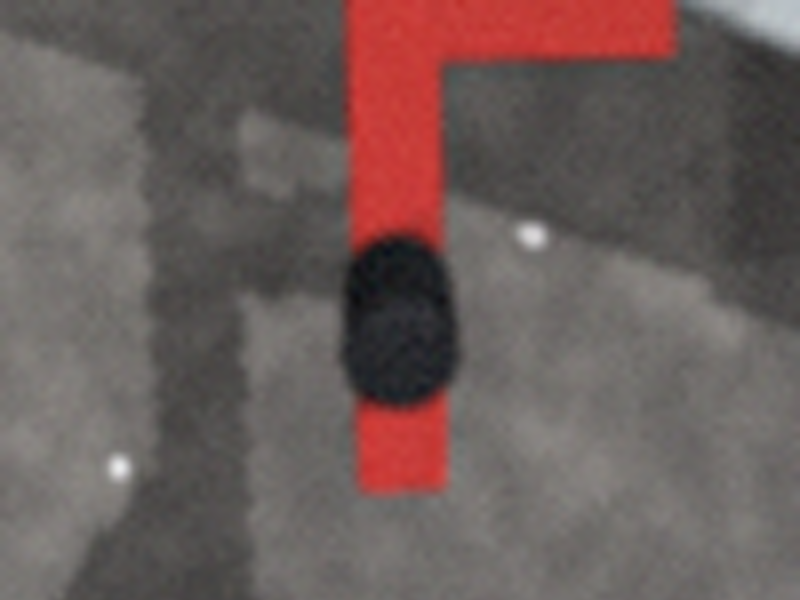

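drive_tool:
  moves: "0 -0.003 -0.05 0 0;0 0 -0.05 0 0;0 0 -0.013 0 0;0 0 0 0 1;0 0 0 0 1;0 0 0 0 1;0 0 0 0 1;0 0 0 0 1;0 0 0 0 1"
  newtons: 8

```text
time: 2.42
ee_pos: [0.4751, 0.1891, 0.0851]
eef_rot: [0.688, 0.161, -0.688, 0.162]
ft_force: [-0.2, 1.3, -0.0]
width: 0.0348
```

Run:
```python
import numpy as np
p=np.array([.5455,.2256]);a0=-152.1
k=lambda a:p+.080*np.array([np.cos(np.radians(a)),np.sin(np.radians(a))])
prev=k(a0)
for i in range(1,9):
    a=a0+i*67.5/8*1.0; q=k(a); print(round(a,2),q.round(4),((q-prev)*1e3).round(1)); prev=q
```

```text
-143.66 [0.4811 0.1782] [  6.3 -10. ]
-135.22 [0.4887 0.1693] [ 7.7 -8.9]
-126.79 [0.4976 0.1615] [ 8.9 -7.7]
-118.35 [0.5075 0.1552] [ 9.9 -6.3]
-109.91 [0.5183 0.1504] [10.7 -4.8]
-101.47 [0.5296 0.1472] [11.3 -3.2]
-93.04 [0.5413 0.1457] [11.7 -1.5]
-84.6 [0.553 0.146] [11.8  0.2]
```

drive_tool:
  moves: "0 0 0 0 1;0 0 0 0 1;0 0 0 0 1;0 0 0 0 1"

```text
time: 2.92
ee_pos: [0.475, 0.189, 0.085]
eef_rot: [0.688, 0.161, -0.688, 0.161]
ft_force: [1.2, 0.6, -0.0]
width: 0.0018
```

```bash
python3 snap.py 2 side wrist
python3 - <<'E'
import cv2
a=cv2.imread("pics/side2.png");b=cv2.imread("pics/wrist2.png")
cv2.imwrite("pics/s2.png",cv2.resize(a[140:300,200:360],(600,600),interpolation=2))
E
```

```text
time 3.025
ee_pos [0.475 0.189 0.085]
eef_rot [-0.6884 -0.1614  0.6884 -0.1615]
ft_force [-0.1375 -0.4618  0.1425]
width 0.0006
```

View pics/s2.png

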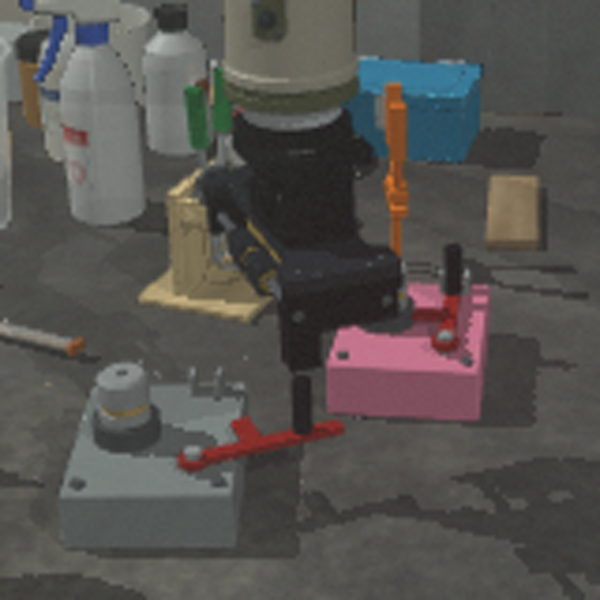

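View pics/wrist2.png

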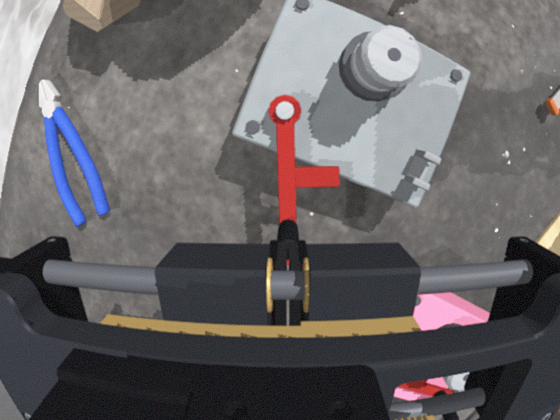

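Run:
```python
from h import *
np.set_printoptions(precision=4,suppress=True)
d=load("pics/side2.npz");w=load("pics/wrist2.npz")
for z in (.074,.085,.098,.056): 
  q=proj(d,[.475,.189,z]); print(z,q,(q-[200,140])*3.75, proj(w,[.475,.189,z],1))
im=cv2.imread("pics/side2.png"); cv2.imwrite("pics/s2z.png",cv2.resize(im[200:280,230:330],(750,600),interpolation=2))
im=cv2.imread("pics/wrist2.png"); cv2.imwrite("pics/w2z.png",cv2.resize(im[200:330,230:350],(554,600),interpolation=2))
```

```text
0.074 [280.7202 248.2335] [302.7008 405.8757] [286.9545 235.1245]
0.085 [280.5887 244.5676] [302.2077 392.1284] [286.9147 241.0967]
0.098 [280.4319 240.1949] [301.6196 375.731 ] [286.8621 248.9974]
0.056 [280.933  254.1661] [303.4987 428.1231] [287.012  226.5265]
```

View pics/s2z.png

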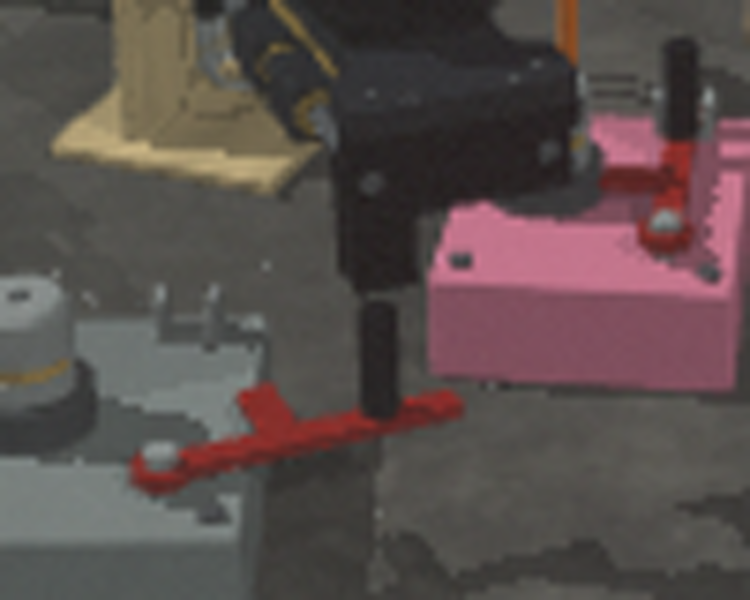

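View pics/w2z.png

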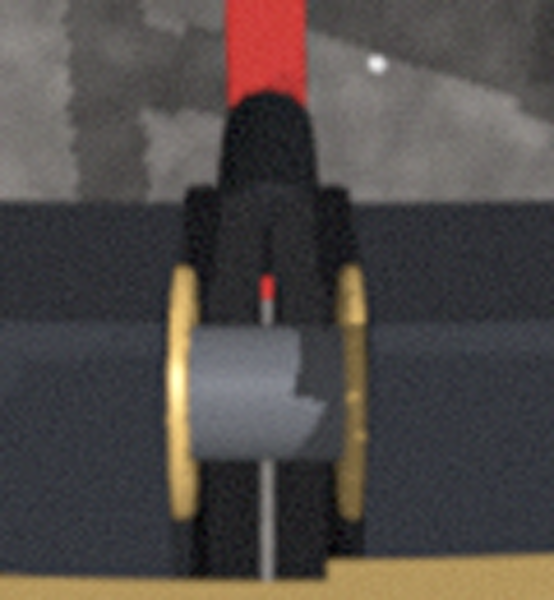

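Run:
```python
from h import *
np.set_printoptions(precision=4,suppress=True)
d=load("pics/side0.npz");s=load("pics/scene0.npz")
im=cv2.imread("pics/side0.png").copy();im2=cv2.imread("pics/scene0.png").copy()
a=cv2.resize(im[110:190,180:290],(825,600),interpolation=2);b=cv2.resize(im2[120:200,260:340],(600,600),interpolation=2)
for x in (.625-.044,.625,.625+.044):
  for z in (.1865,.1975,.2055):
    q=proj(d,[x,0,z]);cv2.circle(a,tuple(int(t) for t in (q-[180,110])*7.5),3,(0,255,255),-1)
    q=proj(s,[x,0,z]);cv2.circle(b,tuple(int(t) for t in (q-[260,120])*7.5),3,(0,255,255),-1)
cv2.imwrite("pics/a.png",a[:,:800]);cv2.imwrite("pics/b.png",b)
```

```text
(no output)
```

View pics/a.png

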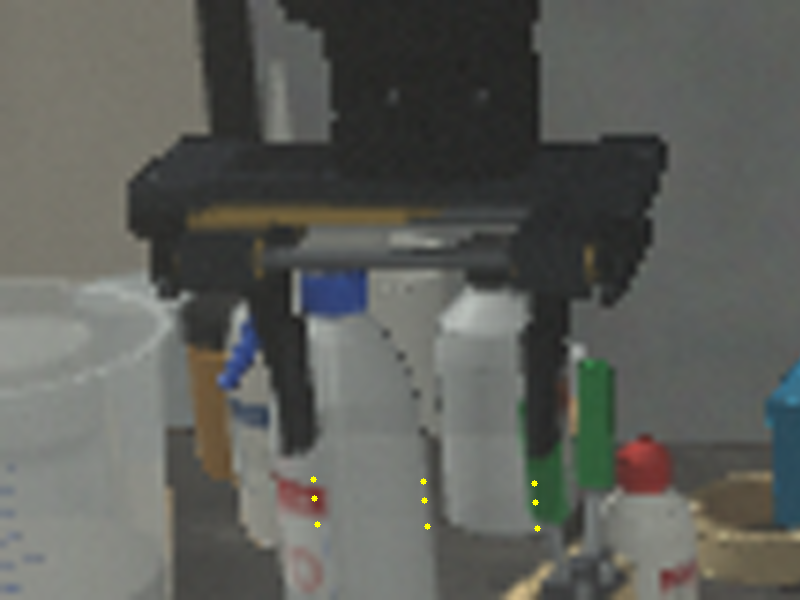

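View pics/b.png

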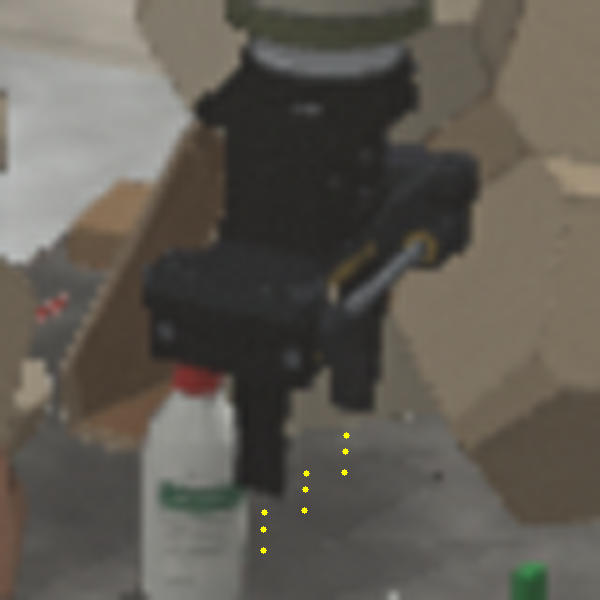

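drive_tool:
  moves: "0 0 0 0 0.6;0 0 0 0 0.6;0 0 0 0 0.6;0 0 0 0 0.6;0 0 0 0 0.6;0 0 -0.015 0 0.6;0 0 -0.015 0 0.6;0 0 0 0 1;0 0 0 0 1;0 0 0 0 1;0 0 0 0 1;0 0 0 0 1"

```text
time: 4.53
ee_pos: [0.4753, 0.1892, 0.0553]
eef_rot: [0.689, 0.161, -0.688, 0.161]
ft_force: [0.0, 0.5, 1.2]
width: 0.0133
```

```bash
python3 snap.py 3 side wrist
python3 - <<'E'
import cv2
im=cv2.imread("pics/side3.png"); cv2.imwrite("pics/s3z.png",cv2.resize(im[200:280,230:330],(750,600),interpolation=2))
E
```

```text
time 4.625
ee_pos [0.4753 0.1891 0.0553]
eef_rot [ 0.6887  0.1615 -0.6882  0.1614]
ft_force [ 0.825  -1.2215  1.7886]
width 0.0136
```

View pics/s3z.png

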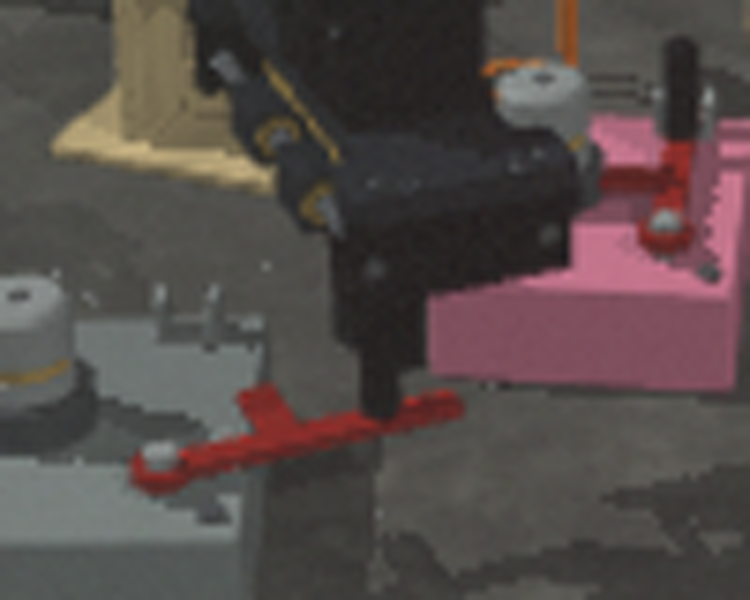

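drive_tool:
  moves: "0.0063 -0.0100 0 8.4 1;0.0077 -0.0089 0 8.4 1;0.0089 -0.0077 0 8.4 1;0.0099 -0.0063 0 8.4 1;0.0107 -0.0048 0 8.4 1;0.0113 -0.0032 0 8.4 1;0.0117 -0.0015 0 8.4 1;0 0 0 0 1"

```text
time: 5.62
ee_pos: [0.5423, 0.1465, 0.0553]
eef_rot: [0.521, 0.478, -0.521, 0.478]
ft_force: [0.8, -0.2, 4.8]
width: 0.0137
```

drive_tool:
  moves: "0.0118 0.0005 0 8.4 1;0.002 0 0 0 1;0.001 0 0 0 1;0 0 0 0 1"

```text
time: 6.12
ee_pos: [0.5539, 0.1467, 0.0549]
eef_rot: [0.484, 0.515, -0.487, 0.514]
ft_force: [-9.9, -2.3, 10.4]
width: 0.0137
```

```bash
python3 snap.py 4 side wrist
python3 - <<'E'
import cv2
im=cv2.imread("pics/side4.png"); cv2.imwrite("pics/s4z.png",cv2.resize(im[200:300,200:320],(720,600),interpolation=2))
E
```

```text
time 6.225
ee_pos [0.5539 0.1467 0.0549]
eef_rot [ 0.4839  0.515  -0.4865  0.5137]
ft_force [-9.5075 -3.093   8.9154]
width 0.0136
```

View pics/s4z.png

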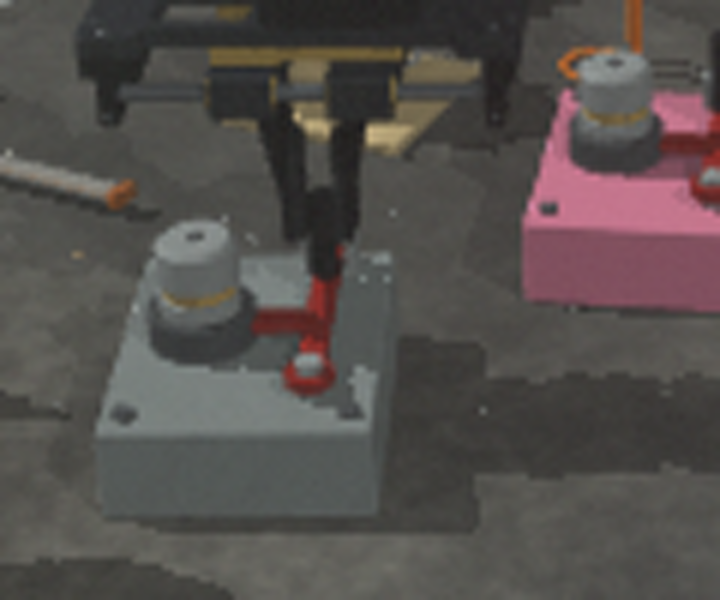

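View pics/wrist4.png

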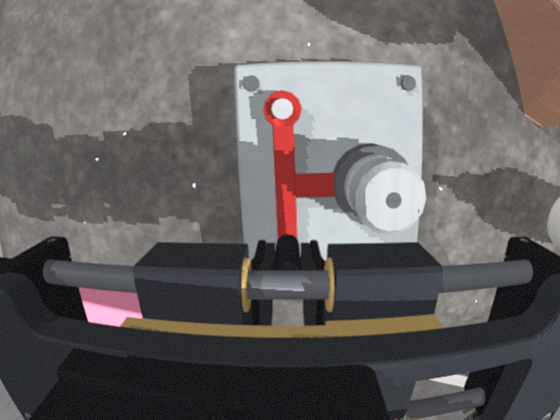

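drive_tool:
  moves: "0 0 0 0 0.6;0 0 0 0 0.6;0 0 0 0 0.6;0 0 0 0 0.6;0 0 0.055 0 0.5;0 0 0.06 0 0.3;0 0 0.06 0 0;0.018 -0.0445 0.02 9.65 0;0.018 -0.0445 0 9.65 0;0.018 -0.0445 0 9.65 0;0.018 -0.0445 0 9.65 0;0.018 -0.0445 0 9.65 0;0.018 -0.0445 0 9.65 0;0.018 -0.0445 0 9.65 0;0 0 0 0 0"

```text
time: 8.1
ee_pos: [0.6821, -0.1697, 0.2485]
eef_rot: [0.116, 0.698, -0.118, 0.697]
ft_force: [-0.5, -0.5, 0.0]
width: 0.0874
```

```bash
python3 snap.py 5 side wrist scene
python3 - <<'E'
import cv2
im=cv2.imread("pics/side5.png"); cv2.imwrite("pics/s5z.png",cv2.resize(im[150:290,200:360],(685,600),interpolation=2))
im=cv2.imread("pics/scene5.png"); cv2.imwrite("pics/c5z.png",cv2.resize(im[170:290,210:370],(800,600),interpolation=2))
E
```

```text
time 8.25
ee_pos [ 0.6824 -0.1634  0.2498]
eef_rot [ 0.1163  0.6976 -0.1156  0.6974]
ft_force [-0.1704  0.1998 -0.1297]
width 0.087
```

View pics/s5z.png

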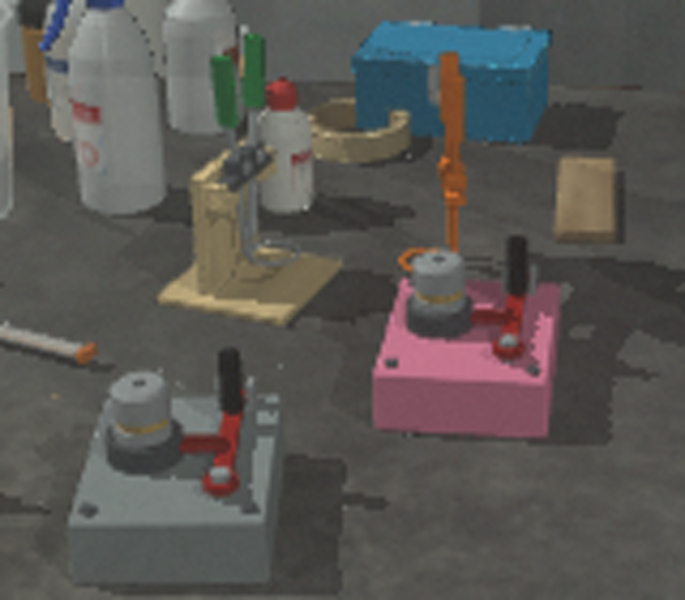

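View pics/c5z.png

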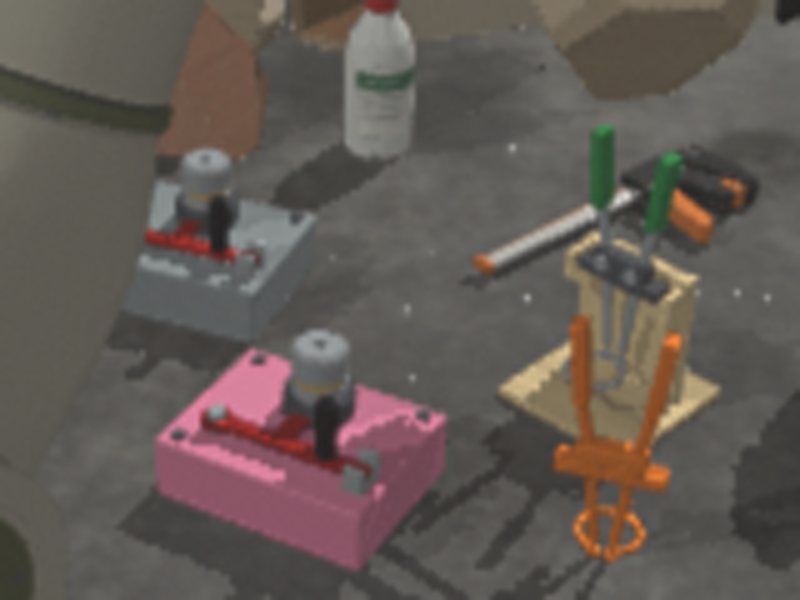

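View pics/wrist5.png

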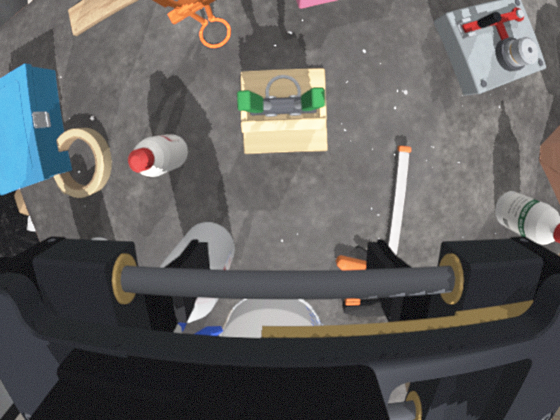

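Run:
```python
from h import *
np.set_printoptions(precision=4,suppress=True)
w=load("pics/wrist5.npz");s=load("pics/scene5.npz");d=load("pics/side5.npz")
def gm(c):
    h=cv2.cvtColor(c["color"],cv2.COLOR_RGB2HSV); m=cv2.inRange(h,(50,120,50),(80,255,255))
    n,l,st,ce=cv2.connectedComponentsWithStats(m); return [(st[i].tolist(),ce[i]) for i in range(1,n) if st[i][4]>25]
for c in (w,s,d): print(gm(c))
im=cv2.imread("pics/wrist5.png")
cv2.imwrite("pics/w5z.png",cv2.resize(im[60:165,225:345],(685,600),interpolation=2))
cv2.imwrite("pics/w5f.png",cv2.resize(im[0:110,430:560],(709,600),interpolation=2))
```

```text
[([302, 88, 22, 22, 397], array([312.9824,  98.8539])), ([238, 91, 25, 21, 437], array([249.2128, 101.4966]))]
[]
[]
```

View pics/w5z.png

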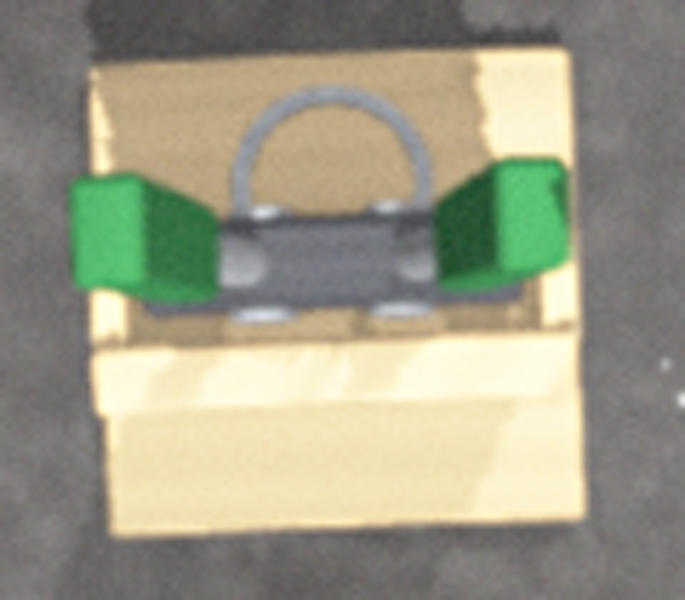

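View pics/w5f.png

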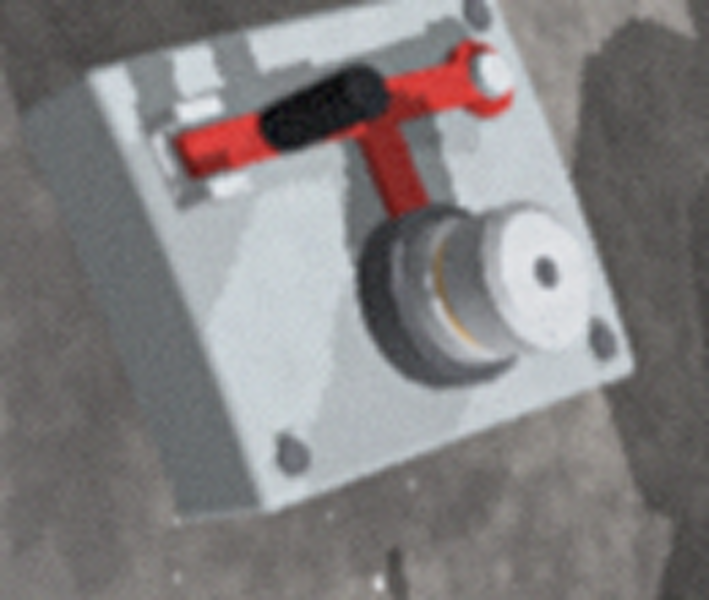

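Run:
```python
from h import *
np.set_printoptions(precision=4,suppress=True)
w=load("pics/wrist5.npz"); f=5.714
g=lambda u,v,z:onz(w,225+u/f,60+v/f,z,1)
L,R=g(108,232,.201),g(533,213,.201); print(L,R,(L+R)/2,np.linalg.norm(L-R),"yaw",np.degrees(np.arctan2(-(R-L)[0],(R-L)[1])))
C=[g(*p,.008) for p in [(92,65),(570,48),(585,520),(112,535)]]; print(np.array(C),np.mean(C,0))
y=C[1]-C[0]+C[2]-C[3]; print("yaw",np.degrees(np.arctan2(-y[0],y[1])))
print("bar",(g(240,262,.117)+g(418,257,.117))/2, "ring", g(332,185,.033))
l,rr,t=g(233,185,.033),g(432,185,.033),g(332,85,.033);print(l,rr,t)
```

```text
[ 0.5874 -0.1676  0.201 ] [ 0.6027 -0.1166  0.201 ] [ 0.5951 -0.1421  0.201 ] 0.05327850077740015 yaw -16.72161840823049
[[ 0.5266 -0.1774  0.008 ]
 [ 0.5588 -0.0732  0.008 ]
 [ 0.6642 -0.1052  0.008 ]
 [ 0.6317 -0.2098  0.008 ]] [ 0.5953 -0.1414  0.008 ]
yaw -17.234141824465055
bar [ 0.595  -0.1422  0.117 ] ring [ 0.5748 -0.1357  0.033 ]
[ 0.5676 -0.1556  0.033 ] [ 0.5817 -0.1155  0.033 ] [ 0.5539 -0.1285  0.033 ]
```

drive_tool:
  moves: "-0.03 0.0074 0 1.9 0;-0.03 0.007 0 0 0;-0.0274 0.007 0 0 0;0 0 0 0 0;0 0 0 0 0"
  newtons: 25

```text
time: 8.88
ee_pos: [0.5953, -0.1422, 0.2504]
eef_rot: [0.104, 0.699, -0.104, 0.7]
ft_force: [0.1, 0.2, 0.3]
width: 0.0869
```

```bash
python3 snap.py 6 side scene
python3 - <<'E'
import cv2
im=cv2.imread("pics/side6.png"); cv2.imwrite("pics/s6z.png",cv2.resize(im[100:240,190:310],(514,600),interpolation=2))
im=cv2.imread("pics/scene6.png"); cv2.imwrite("pics/c6z.png",cv2.resize(im[130:270,280:400],(514,600),interpolation=2))
E
```

```text
time 8.975
ee_pos [ 0.5955 -0.1426  0.2498]
eef_rot [ 0.1041  0.6994 -0.104   0.6994]
ft_force [0.4667 0.3774 0.3697]
width 0.0871
```

View pics/s6z.png

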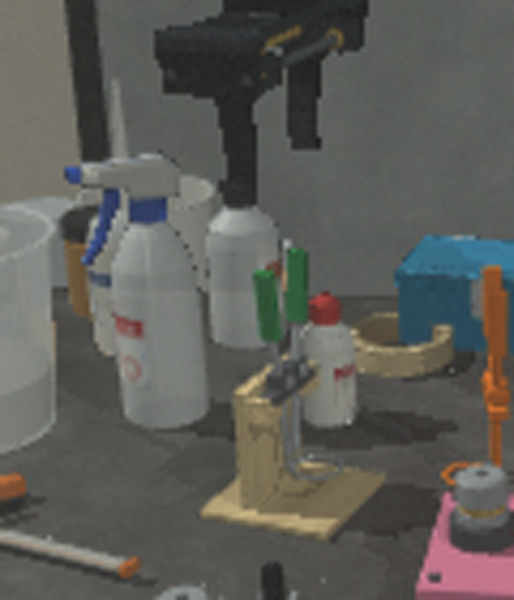

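View pics/c6z.png

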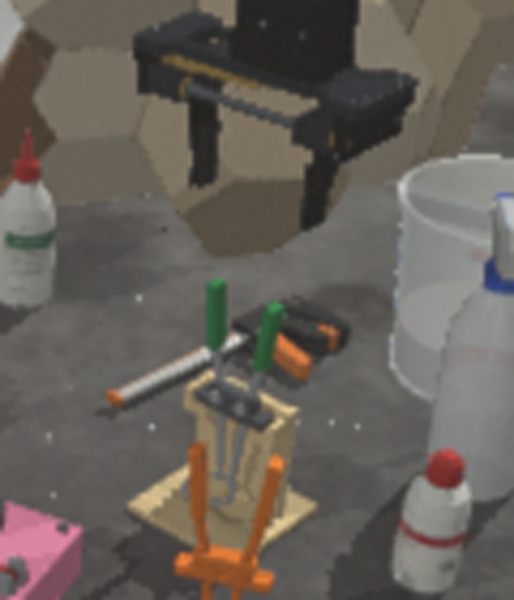

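Run:
```python
from h import *
np.set_printoptions(precision=4,suppress=True)
s=load("pics/scene6.npz");d=load("pics/side6.npz"); f=4.2833
S=lambda u,v:ray(s,280+u/f,130+v/f);D=lambda u,v:ray(d,190+u/f,100+v/f)
a,ea=tri(S(203,183),D(238,203));b,eb=tri(S(312,224),D(305,147)); print(a,b,(a+b)/2,ea,eb,np.linalg.norm(a-b))
print("grip tops",tri(S(215,284),D(263,274)),tri(S(272,308),D(297,252)))
```

```text
[ 0.6158 -0.0924  0.2633] [ 0.5806 -0.1892  0.2733] [ 0.5982 -0.1408  0.2683] [np.float64(0.005607111785321618), np.float64(0.005607111785321627)] [np.float64(0.0005661154560107894), np.float64(0.0005661154560108335)] 0.10342677845379193
grip tops (array([ 0.603 , -0.1154,  0.1962]), [np.float64(0.0005820468333299755), np.float64(0.000582046833330141)]) (array([ 0.5865, -0.1661,  0.1968]), [np.float64(8.497138585286551e-05), np.float64(8.497138585286997e-05)])
```

drive_tool:
  moves: "0 0 -0.04 0 0;0 0 -0.04 0 0;0 0 -0.035 0 0;0 0 0 0 0.3;0 0 0 0 0.6;0 0 0 0 1;0 0 0 0 1;0 0 0 0 1;0 0 0 0 1;0 0 0 0 1"
  newtons: 25

```text
time: 10.22
ee_pos: [0.5964, -0.1421, 0.137]
eef_rot: [0.104, 0.698, -0.104, 0.701]
ft_force: [0.2, 3.1, 7.6]
width: 0.0434
```

```bash
python3 snap.py 7 side scene wrist
python3 - <<'E'
import cv2
im=cv2.imread("pics/side7.png"); cv2.imwrite("pics/s7z.png",cv2.resize(im[130:230,210:310],(600,600),interpolation=2))
im=cv2.imread("pics/scene7.png"); cv2.imwrite("pics/c7z.png",cv2.resize(im[160:260,290:390],(600,600),interpolation=2))
E
```

```text
time 10.375
ee_pos [ 0.5964 -0.1422  0.137 ]
eef_rot [ 0.1042  0.6981 -0.1036  0.7007]
ft_force [1.2194 2.4087 7.4899]
width 0.0432
```

View pics/s7z.png

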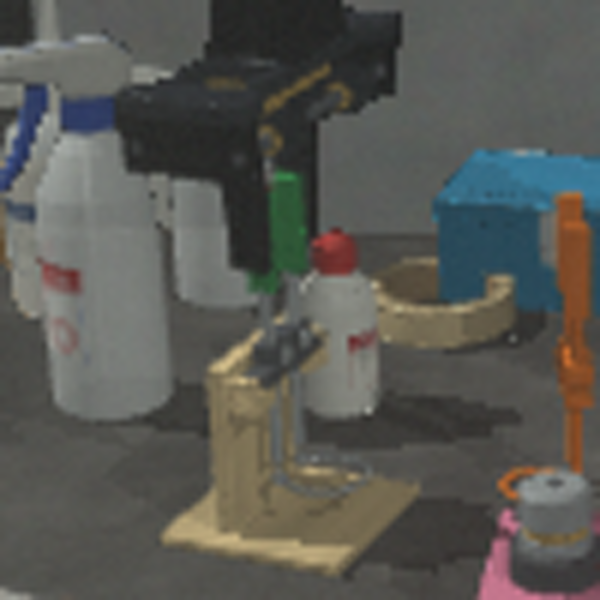

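View pics/c7z.png

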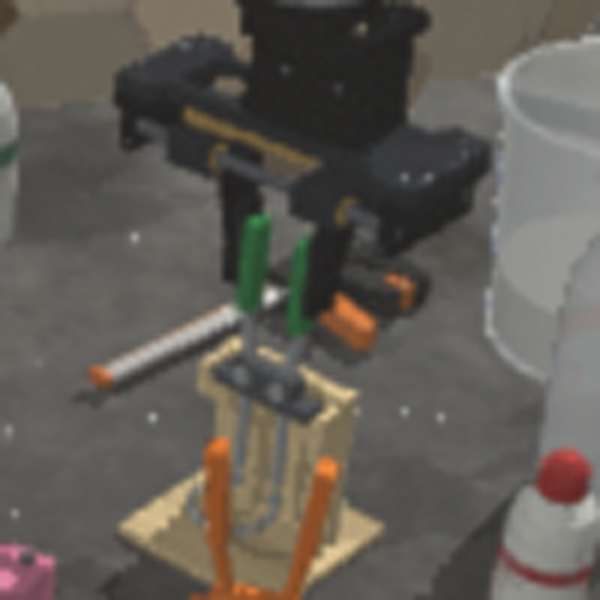

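View pics/wrist7.png

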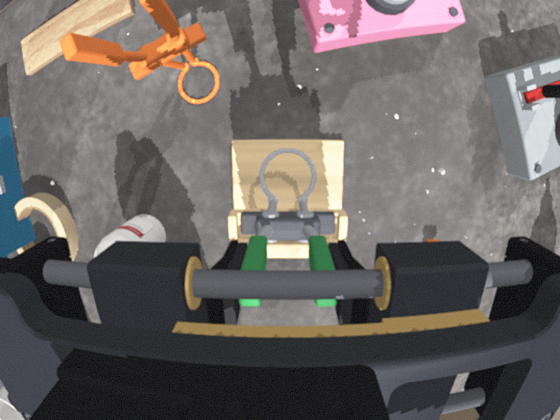

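drive_tool:
  moves: "0 0 0.01 0 1;0 0 0.02 0 1;0 0 0.03 0 1;0 0 0.03 0 1;0 0 0.02 0 1;0 0 0 0 1;0 0 0 0 1"

```text
time: 11.25
ee_pos: [0.5944, -0.1431, 0.2439]
eef_rot: [0.104, 0.7, -0.104, 0.699]
ft_force: [0.5, -0.5, -1.6]
width: 0.0431
```

```bash
python3 snap.py 8 side scene wrist
python3 - <<'E'
import cv2
im=cv2.imread("pics/side8.png"); cv2.imwrite("pics/s8z.png",cv2.resize(im[110:230,210:310],(500,600),interpolation=2))
im=cv2.imread("pics/scene8.png"); cv2.imwrite("pics/c8z.png",cv2.resize(im[140:260,290:390],(500,600),interpolation=2))
im=cv2.imread("pics/wrist8.png"); cv2.imwrite("pics/w8z.png",cv2.resize(im[110:320,210:360],(428,600),interpolation=2))
E
```

```text
time 11.4
ee_pos [ 0.5944 -0.143   0.2438]
eef_rot [ 0.1043  0.7001 -0.1042  0.6987]
ft_force [-0.9859  0.0974 -1.2151]
width 0.0432
```

View pics/s8z.png

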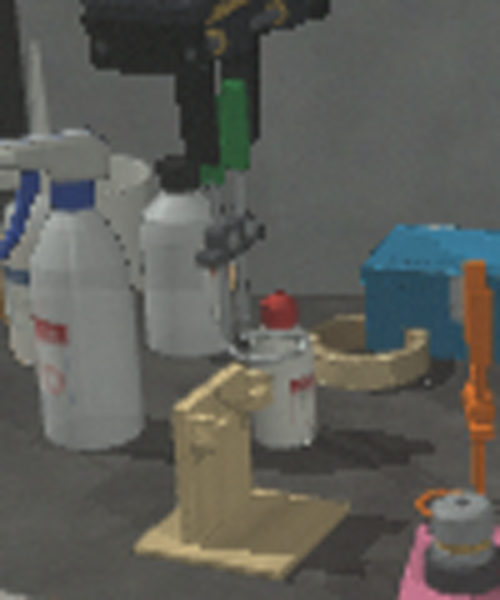

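View pics/c8z.png

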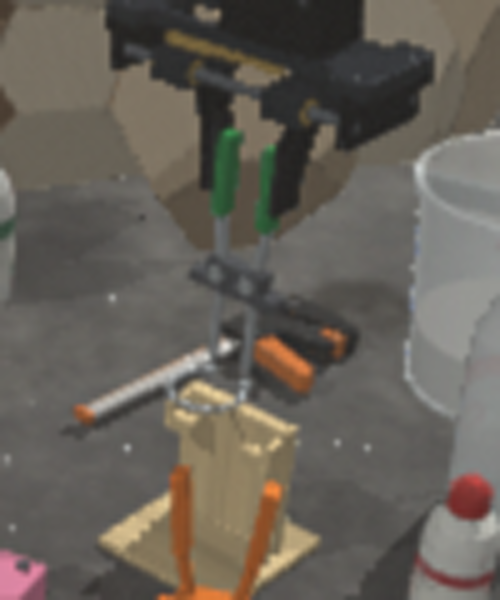

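View pics/w8z.png

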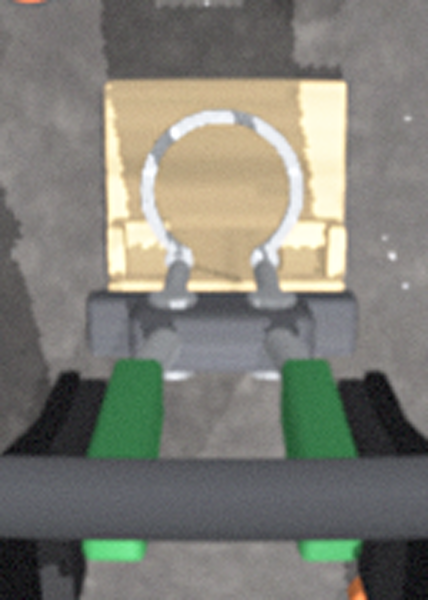

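```bash
python3 - <<'E'
from h import *
from scipy.optimize import least_squares
np.set_printoptions(precision=4,suppress=True)
w=load("pics/wrist8.npz");s=load("pics/scene8.npz");d=load("pics/side8.npz")
P=[(147,185),(297,185),(221,116),(168,133),(276,135),(163,235),(285,232)]
for z in (.130,.1385,.145):
    Q=np.array([onz(w,210+u/2.857,110+v/2.857,z,1)[:2] for u,v in P])
    r=least_squares(lambda c:np.hypot(*(Q-c[:2]).T)-c[2],[.573,-.135,.0235]); print(z,r.x,r.fun*1e3)
# triangulate bar underside/ring pieces
S=lambda u,v:ray(s,290+u/5,140+v/5);D=lambda u,v:ray(d,210+u/5,110+v/5)
# ring ellipse extreme centres
print("ring c",tri(S(208,389),D(270,345)))
for z in (.13,.1385,.145): print(z,onz(s,290+208/5,140+389/5,z),onz(d,210+270/5,110+345/5,z))
p=np.array([.573,-.1353,.1385]);print((proj(s,p)-[290,140])*5,(proj(d,p)-[210,110])*5)
E
python3 - <<'E'
import cv2
im=cv2.imread("pics/side8.png"); cv2.imwrite("pics/s8y.png",cv2.resize(im[150:190,245:285],(600,600),interpolation=2))
im=cv2.imread("pics/scene8.png"); cv2.imwrite("pics/c8y.png",cv2.resize(im[190:230,315:355],(600,600),interpolation=2))
E
```

```text
0.13 [ 0.572  -0.1367  0.0249] [-0.2367 -0.2707 -0.6607  0.7703  0.2713 -0.159   0.2856]
0.1385 [ 0.5707 -0.1363  0.0242] [-0.2301 -0.2631 -0.642   0.7485  0.2636 -0.1545  0.2776]
0.145 [ 0.5697 -0.136   0.0237] [-0.225  -0.2572 -0.6278  0.7319  0.2578 -0.1511  0.2714]
ring c (array([ 0.5696, -0.1378,  0.1379]), [np.float64(0.00046363293482738424), np.float64(0.00046363293482728953)])
0.13 [ 0.5827 -0.1337  0.13  ] [ 0.5728 -0.1568  0.13  ]
0.1385 [ 0.5695 -0.138   0.1385] [ 0.5689 -0.1353  0.1385]
0.145 [ 0.5594 -0.1413  0.145 ] [ 0.5659 -0.1188  0.145 ]
[205.9991 385.4436] [263.7583 344.8925]
```

View pics/s8y.png

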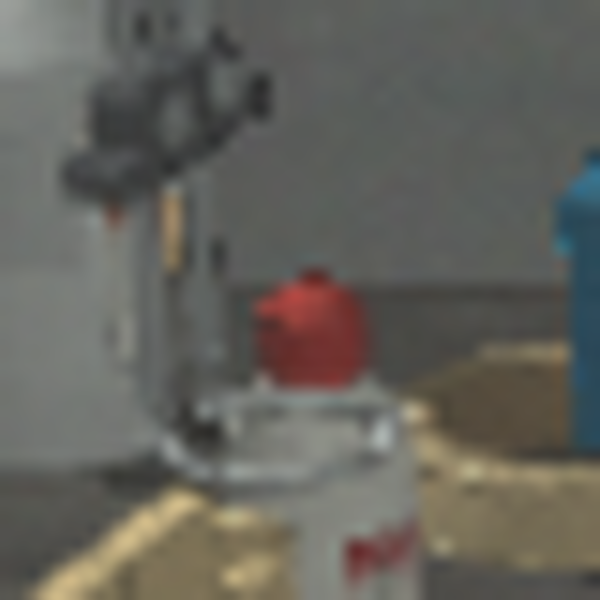

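View pics/c8y.png

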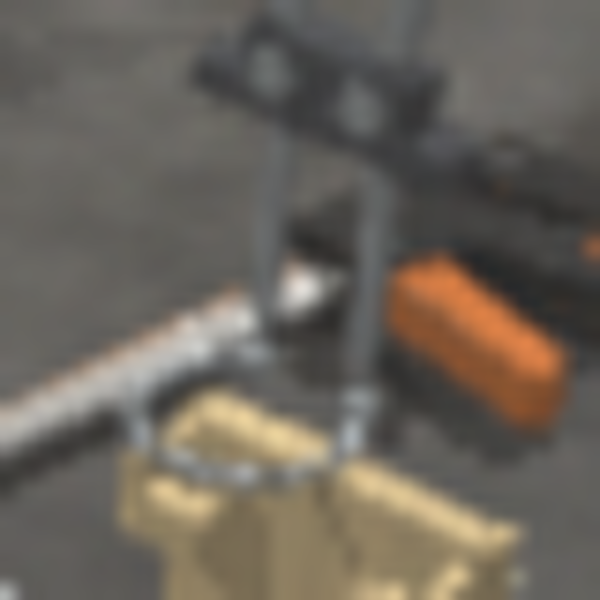

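drive_tool:
  moves: "0.001 0.012 0 0 1;0.003 0.03 0 0 1;0.004 0.043 0 0 1;0.0045 0.045 0 0 1;0.0045 0.045 0 0 1;0.0045 0.045 0 0 1;0.004 0.045 0 0 1;0.003 0.03 0 0 1;0.002 0.018 0 0 1;0.001 0.009 0 0 1;0 0 0 0 1;0 0 0 0 1"

```text
time: 12.9
ee_pos: [0.6267, 0.1775, 0.245]
eef_rot: [0.105, 0.699, -0.105, 0.699]
ft_force: [0.6, -0.3, -2.5]
width: 0.0434
```

```bash
python3 snap.py 9 side scene wrist
python3 - <<'E'
import cv2
im=cv2.imread("pics/side9.png"); cv2.imwrite("pics/s9z.png",cv2.resize(im[140:280,190:310],(514,600),interpolation=2))
im=cv2.imread("pics/wrist9.png"); cv2.imwrite("pics/w9z.png",cv2.resize(im[130:250,230:350],(600,600),interpolation=2))
E
```

```text
time 13.05
ee_pos [0.6266 0.1779 0.2451]
eef_rot [ 0.1046  0.6992 -0.1048  0.6994]
ft_force [-0.1842 -0.7766 -2.146 ]
width 0.0433
```

View pics/s9z.png

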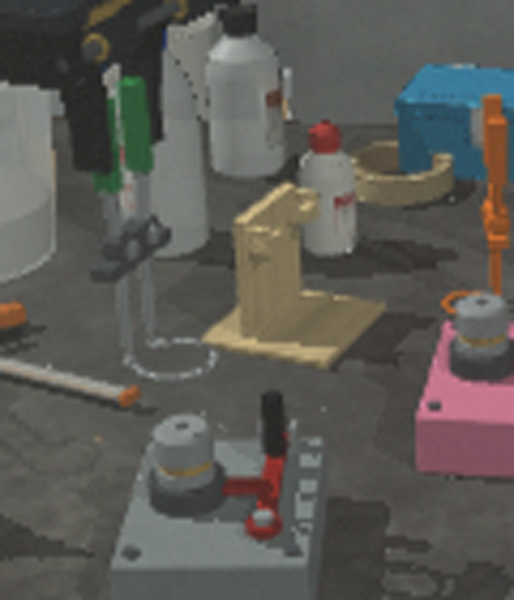

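View pics/w9z.png

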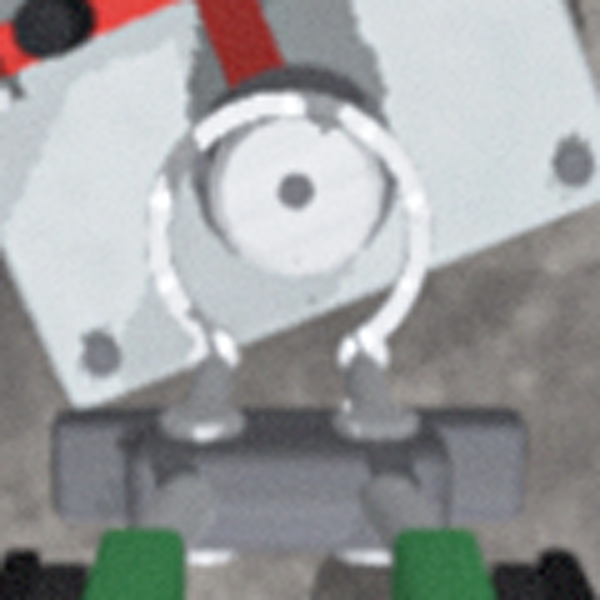

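View pics/scene9.png

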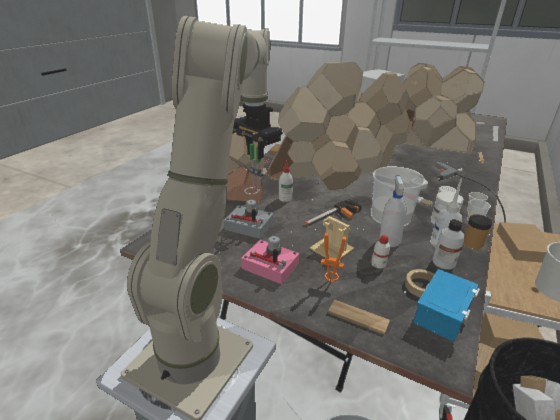

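Run:
```python
from h import *
from scipy.optimize import least_squares
np.set_printoptions(precision=4,suppress=True)
w=load("pics/wrist9.npz");d=load("pics/side9.npz");ee=np.array([.6266,.1779,.2451])
P=[(161,215),(420,215),(290,104),(200,138),(373,130),(176,300),(402,305)]
for z in (.132,.139,.147):
    Q=np.array([onz(w,230+u/5,130+v/5,z,1)[:2] for u,v in P])
    r=least_squares(lambda c:np.hypot(*(Q-c[:2]).T)-c[2],[.602,.185,.0235]); print(z,r.x,(r.fun*1e3).round(1))
print("axle",onz(w,230+296/5,130+190/5,.096,1))
# side: ring ellipse left 128 right 217 top 340 bottom 378
for z in (.132,.139,.147): print(z,onz(d,190+173/4.283,140+359/4.286,z))
print("axle side",onz(d,190+183/4.283,140+422/4.286,.096))
```

```text
0.132 [0.6053 0.1842 0.0248] [-0.2 -0.3 -0.1  0.1  0.3  0.1  0.1]
0.139 [0.6042 0.1845 0.0242] [-0.2 -0.3 -0.1  0.1  0.3  0.1  0.1]
0.147 [0.603  0.1849 0.0235] [-0.2 -0.3 -0.1  0.1  0.2  0.1  0.1]
axle [0.6021 0.1864 0.096 ]
0.132 [0.6083 0.1712 0.132 ]
0.139 [0.6046 0.1844 0.139 ]
0.147 [0.6003 0.1996 0.147 ]
axle side [0.6018 0.1851 0.096 ]
```

drive_tool:
  moves: "-0.002 0.0015 0 0 1;0 0 -0.015 0 1;0 0 -0.015 0 1;0 0 0 0 1;0 0 0 0 1"

```text
time: 13.68
ee_pos: [0.6245, 0.1805, 0.215]
eef_rot: [0.104, 0.699, -0.104, 0.699]
ft_force: [0.4, -0.8, -1.7]
width: 0.0433
```

```bash
python3 snap.py 10 side scene wrist
python3 - <<'E'
import cv2
im=cv2.imread("pics/side10.png"); cv2.imwrite("pics/s10z.png",cv2.resize(im[180:270,200:290],(600,600),interpolation=2))
im=cv2.imread("pics/wrist10.png"); cv2.imwrite("pics/w10z.png",cv2.resize(im[130:250,230:350],(600,600),interpolation=2))
im=cv2.imread("pics/scene10.png"); cv2.imwrite("pics/c10z.png",cv2.resize(im[170:250,210:290],(600,600),interpolation=2))
E
```

```text
time 13.825
ee_pos [0.6247 0.1806 0.2155]
eef_rot [ 0.1044  0.6991 -0.104   0.6997]
ft_force [-1.0179 -0.4628 -1.2997]
width 0.0433
```

View pics/s10z.png

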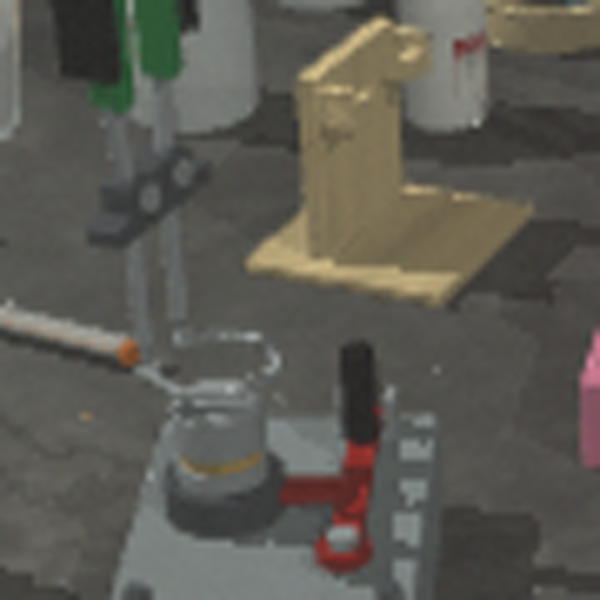

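View pics/w10z.png

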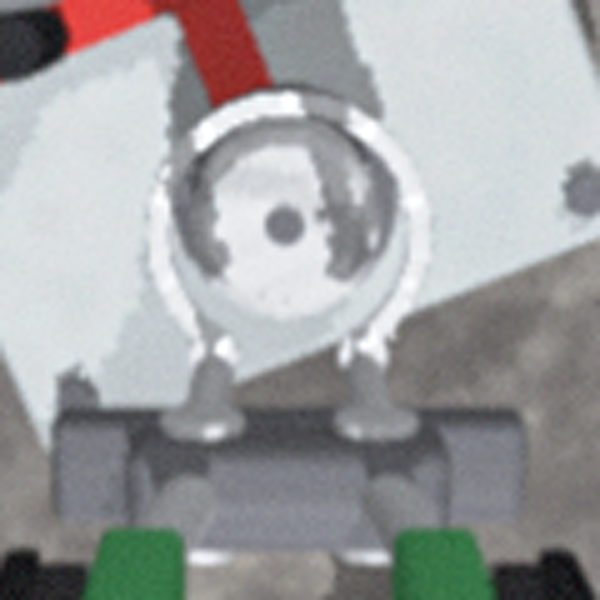

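View pics/c10z.png

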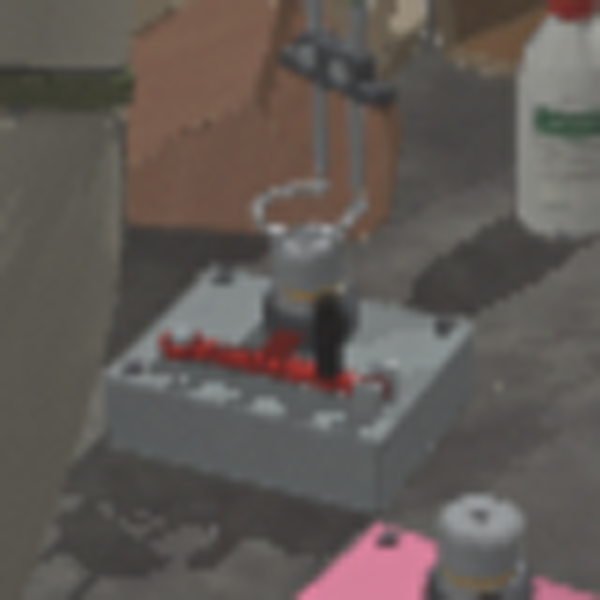

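Run:
```python
from h import *
from scipy.optimize import least_squares
np.set_printoptions(precision=4,suppress=True)
w=load("pics/wrist10.npz");d=load("pics/side10.npz")
P=[(160,215),(420,215),(290,104),(200,138),(373,130),(176,300),(402,305)]
for z in (.105,.11,.115):
    Q=np.array([onz(w,230+u/5,130+v/5,z,1)[:2] for u,v in P])
    r=least_squares(lambda c:np.hypot(*(Q-c[:2]).T)-c[2],[.602,.185,.0235]); print(z,r.x)
print("axle",onz(w,230+285/5,130+225/5,.096,1))
for z in (.105,.11,.115): print(z,onz(d,200+209/6.667,180+365/6.667,z))
print("axle side",onz(d,200+222/6.667,180+383/6.667,.096))
for z in (.105,.11,.115): print((proj(d,[.602,.186,z])-[200,180])*6.667)
```

```text
0.105 [0.603  0.1872 0.0246]
0.11 [0.6022 0.1875 0.0242]
0.115 [0.6014 0.1877 0.0238]
axle [0.6021 0.1864 0.096 ]
0.105 [0.6055 0.1815 0.105 ]
0.11 [0.603  0.1904 0.11  ]
0.115 [0.6005 0.1993 0.115 ]
axle side [0.6015 0.1796 0.096 ]
[215.2068 370.863 ]
[214.1934 359.6599]
[213.1761 348.4138]
```

drive_tool:
  moves: "0 -0.001 -0.004 0 1;0 0 -0.008 0 1;0 0 -0.01 0 1;0 0 -0.01 0 1;0 0 -0.004 0 1;0 0 0 0 1;0 0 0 0 1"

```text
time: 14.7
ee_pos: [0.6246, 0.1796, 0.1794]
eef_rot: [0.104, 0.699, -0.104, 0.7]
ft_force: [-0.3, -0.4, -1.2]
width: 0.0432
```

```bash
python3 snap.py 11 side scene wrist
python3 - <<'E'
import cv2
im=cv2.imread("pics/side11.png"); cv2.imwrite("pics/s11z.png",cv2.resize(im[215:265,210:260],(600,600),interpolation=2))
im=cv2.imread("pics/wrist11.png"); cv2.imwrite("pics/w11z.png",cv2.resize(im[130:250,230:350],(600,600),interpolation=2))
im=cv2.imread("pics/scene11.png"); cv2.imwrite("pics/c11z.png",cv2.resize(im[185:235,225:275],(600,600),interpolation=2))
E
```

```text
time 14.85
ee_pos [0.6246 0.1796 0.1794]
eef_rot [ 0.1044  0.6992 -0.1041  0.6996]
ft_force [ 0.0837  0.663  -1.7092]
width 0.0432
```

View pics/s11z.png

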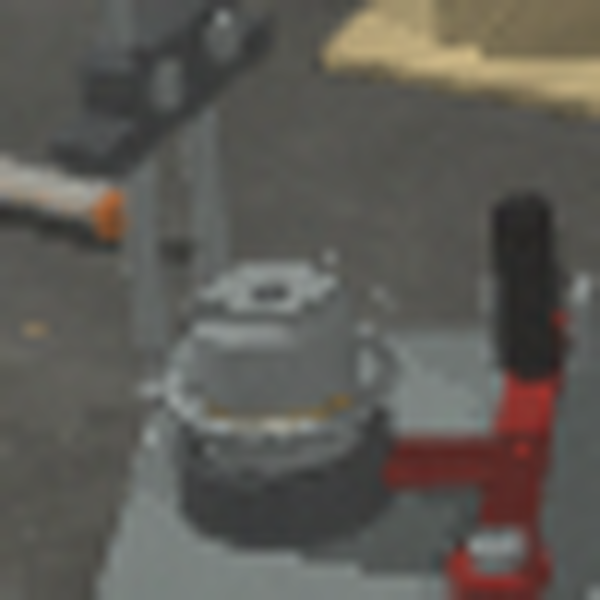

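View pics/w11z.png

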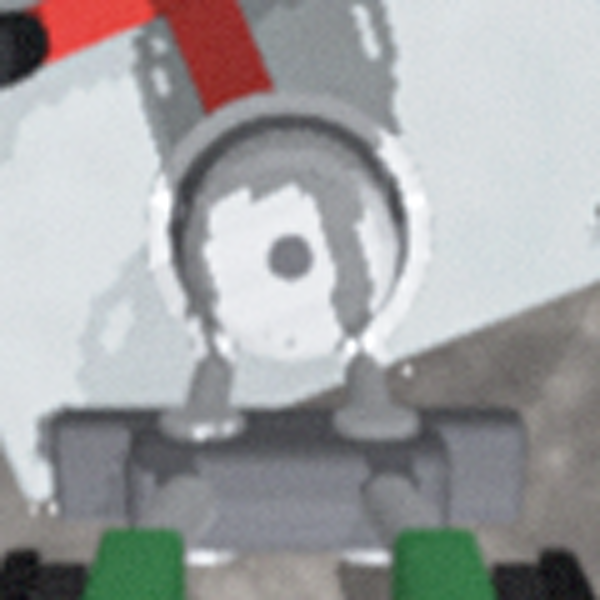

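View pics/c11z.png

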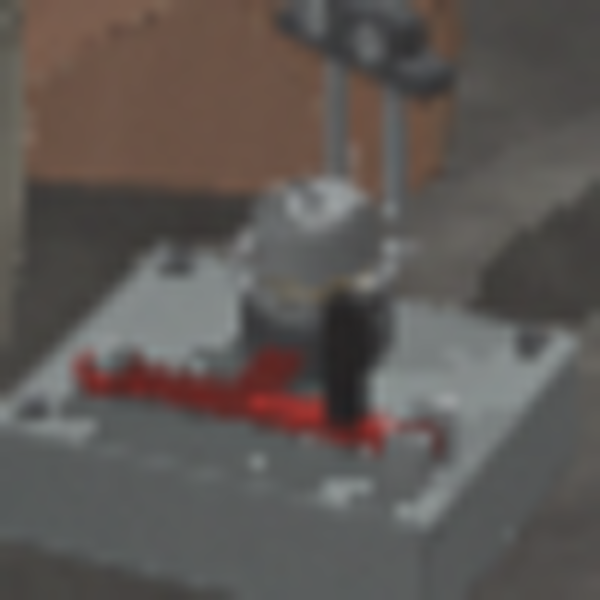

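```bash
python3 - <<'E'
from h import *
from scipy.optimize import least_squares
np.set_printoptions(precision=4,suppress=True)
w=load("pics/wrist11.npz");d=load("pics/side11.npz");s=load("pics/scene11.npz")
P=[(160,218),(421,218),(289,106),(200,138),(374,135),(176,300),(402,305)]
for z in (.070,.0735,.077):
    Q=np.array([onz(w,230+u/5,130+v/5,z,1)[:2] for u,v in P])
    r=least_squares(lambda c:np.hypot(*(Q-c[:2]).T)-c[2],[.602,.185,.0235]); print(z,r.x,(r.fun*1e3).round(1))
print("axle",onz(w,230+290/5,130+257/5,.096,1))
vd=-d["extrinsics"][:3,2].copy();vd[2]=0;vd/=np.linalg.norm(vd)
A=np.array([.6022,.1862,0])
f=lambda p:(proj(d,p)-[210,215])*12
print("axle top c",f(A+[0,0,.096]))
for z in (.068,.071,.073,.075,.078): print(z,"ring mid front",f(A+vd*.0235+[0,0,z]),"outer left/right",f(A+[.0255,0,z]),f(A-[.0255,0,-z]))
for z in (.070,.076): print("groove front",z,f(A+vd*.016+[0,0,z]))
for z in (.062,): print("shoulder top front",f(A+vd*.024+[0,0,z]),"land",f(A+vd*.0185+[0,0,.070]),"shaft low edge",f(A+vd*.0185+[0,0,.076]))
E
python3 - <<'E'
import cv2
im=cv2.imread("pics/side11.png"); cv2.imwrite("pics/s11y.png",cv2.resize(im[230:262,218:248],(750,800),interpolation=0)[:600])
E
```

```text
0.07 [0.603  0.1861 0.0244] [-0.1 -0.  -0.2  0.3 -0.  -0.1  0.1]
0.0735 [0.6024 0.1863 0.0241] [-0.1 -0.  -0.2  0.3 -0.  -0.1  0.1]
0.077 [0.6018 0.1864 0.0239] [-0.1 -0.  -0.2  0.3 -0.  -0.1  0.1]
axle [0.6021 0.1863 0.096 ]
axle top c [269.5127 284.044 ]
0.068 ring mid front [268.2561 450.5909] outer left/right [166.7361 390.6343] [392.9385 399.0121]
0.071 ring mid front [267.1575 438.668 ] outer left/right [165.547  378.9037] [391.9995 387.23  ]
0.073 ring mid front [266.4236 430.704 ] outer left/right [164.7528 371.0687] [391.3724 379.3604]
0.075 ring mid front [265.6887 422.7278] outer left/right [163.9573 363.2218] [390.7443 371.4789]
0.078 ring mid front [264.5841 410.7405] outer left/right [162.762  351.4293] [389.8003 359.6344]
groove front 0.07 [271.1817 424.643 ]
groove front 0.076 [269.0007 400.8408]
shoulder top front [270.2022 475.5725] land [269.9676 430.6188] shaft low edge [267.7792 406.7807]
```

View pics/s11y.png

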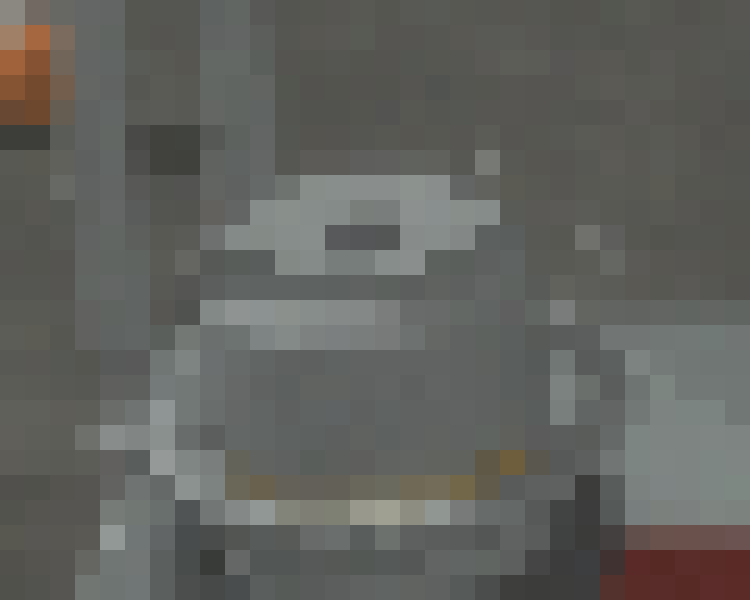

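drive_tool:
  moves: "0 0 -0.0007 0 1;0 0 0 0 1;0 0 0 0 1;0 0 0 0 1"

```text
time: 15.35
ee_pos: [0.6244, 0.1795, 0.1783]
eef_rot: [0.104, 0.699, -0.104, 0.699]
ft_force: [0.0, 0.5, -3.0]
width: 0.0434
```

```bash
python3 snap.py 12 wrist side
python3 - <<'E'
import cv2
im=cv2.imread("pics/side12.png"); cv2.imwrite("pics/s12z.png",cv2.resize(im[125:275,190:310],(480,600),interpolation=2))
im=cv2.imread("pics/wrist12.png"); cv2.imwrite("pics/w12z.png",cv2.resize(im[60:250,200:360],(505,600),interpolation=2))
E
```

```text
time 15.45
ee_pos [0.6244 0.1795 0.1783]
eef_rot [ 0.1042  0.6994 -0.1042  0.6994]
ft_force [ 0.2538  0.3111 -3.2494]
width 0.0434
```

View pics/s12z.png

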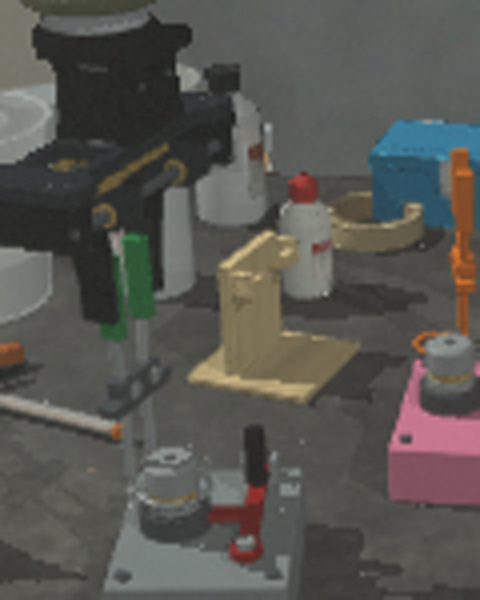

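View pics/w12z.png

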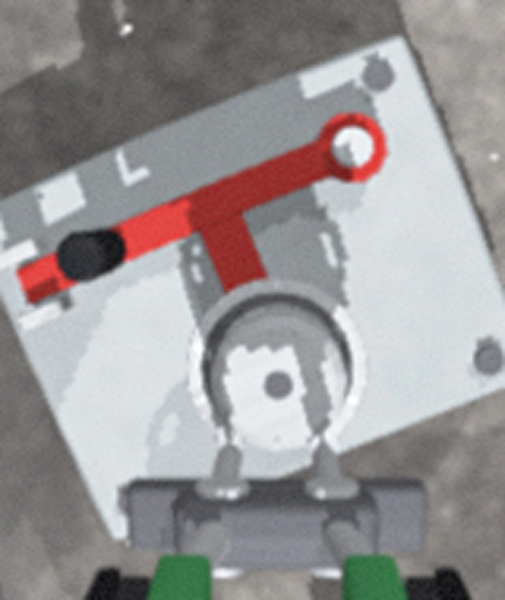

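```bash
python3 -c "
from bench import ticket
print(ticket.close_job())"
```

```text
the job is handed in; nothing more can be done
None
```

The job is handed in at about 15.5 s. The latch is shut and the squeezed pliers hold the spread ring around the axle at groove height.

**What I did**
- I gripped the black knob and swung the latch along its arc until it met the solid stop, at about 10 N. I then released it.
- I took the green grips with 25 N, lifted the pliers straight out of the stand, carried them over the axle and lowered the ring onto the groove.

**Last checks**
- **Latch:** in the last wrist image its end sits between the two cheeks of the catch.
- **Squeeze:** the finger opening is 43.3 mm, which matches fully squeezed grips (about 45 mm).
- **Ring position:** the last measured centre was within 0.5 mm of the axle axis, measured just before a final 0.7 mm lowering. That leaves about 3 mm of clearance all round.
- **Ring height:** my estimate is 73 mm, from the arm's height and the side view, good to 1–2 mm.
- **Uprightness:** the ring's offset from the tool matches the stated 23 mm, so the pliers hang upright. Wrist force is only about 3 N downwards.

**What disagreed**
- **Fingertip height:** the images showed the fingertips about 30 mm higher than the TCP reading plus the stated 11 mm would put them. My first grip on the knob therefore closed just above it and missed. I corrected all later heights for this.
- **Ring size:** the fitted ring measured about 1 mm larger in diameter than its nominal size. I put that down to pixel error.

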